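Clamp a blood tube in the mixer cradle

ROBOT

A 7-joint arm with a two-finger parallel gripper is mounted at the origin on a cart in front of the work surface, level with it; the furniture and walls round the work are solid. World frame = base frame: x ahead of the robot, y to its left, z up, the work surface at z = 0. Lengths are in mm, angles in rad, forces in N, time in s.
With the tool pointing down it reaches from about 400 to 875 mm from the base axis. Payload 4.4 kg.
Tool frame: the origin (TCP) lies where the fingers leave the gripper's body, on its centre line; the fingertips stand 73 mm ahead of it and the grasp point (between the pads) lies 54 mm ahead of it; z points along the fingers, y is the line along which they close (so a half turn about z gives the same grasp; the last joint's range is limited). The gripper opens to 85 mm and grips with 20 to 120 N. Pads are 22 mm wide; open, the fingers measure 114 mm over their backs; the gripper's body (76 mm by 85 mm) begins 54 mm behind the grasp point. The pads swing forward as they close: fully open they stand 13 mm farther back than shut.
Start: joints at [1.118, 0.628, 0.038, 1.517, -0.027, 0.996, -0.02], TCP at [245.223, -601.982, 303.913] pointing down, gripper open.
Joint ranges: [-3.06, 3.06], [-0.37, 2.12], [-1.25, 1.32], [0.18, 2.47], [-1.1, 4.24], [0.23, 1.98], [-2.94, 2.94]. Speed limits (rad/s): [2.57, 2.57, 3.14, 3.14, 3.14, 3.14, 3.14].

INTERFACE

Orientations are given as [roll, pitch, yaw] about the fixed x, y, z axes, in that order (R = Rz(yaw) Ry(pitch) Rx(roll)).
In Python, from cell import ctrl gives the robot as it stands.
- The arm moves only by the tool send_rows, never from a script. Its argument "rows" is a list that holds one entry, the list of rows, each a list of 6 numbers: the shift along the tool's x, y, z in cm, then the turn, a rotation vector about the tool's x, y, z in rad. In form: [[[tx, ty, tz, wx, wy, wz], ...]]. A call has 1 to 10 rows; each row is the pose to reach, as a shift and turn from the pose commanded when the call began, along the tool's axes at that moment; what a row does not reach only later rows make up. A row lasts 1/10 s, in which the tool goes at most 50 mm and 8.59 degrees, less where a joint would pass 70% of its speed; a pose out of reach is approached as far as the arm can. A call with a gripper value outside its range is refused whole. "grip" is the closure in counts, from 0 (fully open) to 255 (shut), set as the call begins (left out, the last holds). The fingers move at their own pace and stop on an object; the grip force is fixed at half the most. Time passes only in rows, so rows that repeat a pose let the fingers close. It gives the time, the measured TCP pose, the force, the opening and the grip force at its end, in the units of the state.
- ctrl.read_state(): the state, without advancing time (a new reading comes with each control period).
- ctrl.get_image(name): name is "scene" or "top" or "wrist"; returns a dict with "pixels" (480x640x3 uint8, red, green, blue), "fx", "fy", "cx", "cy" (pixels), "extrinsics" (4x4, takes a point from camera to world coordinates); the wrist camera has in their place "mount" (4x4, takes a point from camera to tool coordinates, whose origin is the TCP and whose axes are the flange's). Camera axes: x right, y up, looking along -z (the intrinsics and any distortion apply to the point x, -y, -z); pixel columns grow to the right and rows downward; lengths in mm; the calibration is good to about 2 mm. A picture is of the moment at which its call begins: read the wrist's pose just before it. There is no depth.
- ctrl.finish_job(): hands the job in; it is judged then, once.
The state is a dict: "clock": time; "qpos": joint angles; "qd": joint speeds; "tau": joint torques, N m; "eef_pos": TCP position; "tool_rot": TCP orientation; "force": force on the tool from outside, world axes, zero at the start; "torque": the same for the moment, N m; "width": finger opening in mm; "gripper_force": force on a finger pad.
Only numpy, scipy, OpenCV 4.12 (cv2) and the standard library are available. Lean on these libraries where they do the work, as an engineer would, in place of code of your own. Each camera call takes 0.05 s, during which the arm holds its last target. There are 200 camera calls.

TASK

Swing the clamp arm round over the blood tube until it meets its stop, then turn its knob clockwise until the resistance rises sharply, and from there add about one eighth of a turn, no more: the tube must be held firmly but not crushed. Let go of the clamp and leave the tube in its trough and the other things where they are.

Things in the scene. Friction and masses are not known exactly. Their poses are not given: they have to be found in the camera images.
- cradle: fixed tube cradle: aluminium foot plate 165 x 90 x 12 mm carrying a white block 34 x 56 mm with a straight open trough along its y, trough floor 34 mm above the table, trough walls 7 mm high. Origin on the table under the middle of the trough; x points to the clamp post, which stands at x = +95 mm of this frame
- tube: capped blood collection tube 98 mm long, barrel 13 mm across, cap 20 mm across and 20 mm long, lying in the trough. Origin at the round bottom end on the tube's axis; its z runs along the tube towards the cap
- swing_arm (a joint): angle of the grey clamp arm about its upright post (rad): 0 = against its stop, over the tube, pointing along the cradle's -x; grows counter-clockwise seen from above as it opens, up to 1.6. The arm stays where it is left (about 0.15 N m of friction); it is a bar 22 mm wide and 15 mm thick whose top is 96 mm above the table. At 0 the knob's axis is over the middle of the trough
- post_axis (a point): point on the axis of the clamp post, 100 mm above the table
- pin_grip (a point): upright steel pin, 12 mm diameter, at the free end of the arm, 150 mm from the post's axis; the pin stands from 96 to 137 mm above the table and this point is on its axis at 123 mm, where it can be gripped to swing the arm
- knob (a joint): angle of the clamp's hand knob (rad): 0 at the start, grows clockwise seen from above (tightening), 7 at most. It turns in place and stays where it is left (springs back about 0.05 when let go under load). It turns freely (about 0.03 N m) for 1.0 to 3.3 rad, differing from run to run and not measured; there the torque rises to about 0.25 N m within 0.1 rad, then by about 0.16 N m per rad
- knob_grip (a point): point on the knob's upright axis where to grip it from above: round black fluted knob, diameter 40 mm, 112 to 136 mm above the table (this point 126 mm), 95 mm from the post's axis, 55 mm from the pin; the arm below it ends 98 mm above the table. Below the arm a sprung pad hangs about 1.5 mm over the tube; an eighth of a turn past the sharp rise presses it with about 16 N, each rad 27 N more
- tape_roll: bystander: roll of tape 58 mm across, 25 mm high, lying beside the cradle; origin at the middle of its underside
- marker: bystander: marker pen 132 mm long lying on the table, origin at the middle of its underside
- syringe: bystander: syringe 119 mm long lying on the table, origin at the middle of its underside
- swab_box: bystander: small carton of swabs, 60 mm, origin at the middle of its underside
- specimen_cup_0: bystander: capped specimen cup 61 mm across, 66 mm high, origin at the middle of its underside
- specimen_cup_1: bystander: the other capped specimen cup, same size and origin
Mind the look-alikes: they are no part of the job. Leave any red look-alike of the tube alone.

How it is judged:
By the outcome, as a careful person would: the job done as asked, in the order asked, and still so for the second after the job is handed in, with the robot touching nothing.
It also fails if it takes over 72 s, if anything falls off the work surface, if the arm or the gripper's body presses on something with over 40 N, if the wrist force passes 120 N, or if a joint passes its speed limit or range.

## Working session

There is one attempt and no reset: what is moved stays moved. The work goes in short steps, Python scripts to look and compute and a tool call to move; the robot and the scene stay as the last step left them, time stands still between calls to the robot, and variables do not carry over. Pictures are saved under pics/ and viewed, at most 10 in all, crops included, and the job is handed in when it is done.

Besides the shell and the picture viewer there is one more tool, called after "Emit:" as a command line: name --argument value ..., lists and objects as JSON in quotes. send_rows: Moves the arm, as the interface text tells. Its arguments: {"type":"object","properties":{"rows":{"type":"array","items":{"type":"array","items":{"type":"array","items":{"type":"number"}}}},"grip":{"type":"number"}},"required":["rows"]}

```bash
mkdir -p pics; cat > h.py <<'E'
import numpy as np, cv2
from cell import ctrl
def snap(n,f):
    s=ctrl.read_state(); d=ctrl.get_image(n); cv2.imwrite(f'pics/{f}.png',cv2.cvtColor(d['pixels'],cv2.COLOR_RGB2BGR))
    np.savez(f'pics/{f}.npz',**{k:np.array(v) for k,v in d.items()},pos=s['eef_pos'],rot=s['tool_rot']); return d
def E_of(d):
    if 'extrinsics' in d: return d['extrinsics']
    from scipy.spatial.transform import Rotation as R
    T=np.eye(4);T[:3,:3]=R.from_euler('xyz',d['rot']).as_matrix();T[:3,3]=d['pos'];return T@d['mount']
def cast(f,u,v,z):
    d=dict(np.load(f'pics/{f}.npz'));E=E_of(d)
    r=E[:3,:3]@np.array([(u-d['cx'])/d['fx'],-(v-d['cy'])/d['fy'],-1]);o=E[:3,3]
    return o+r*(z-o[2])/r[2]
E
python3 - <<'E'
from h import *
d=snap('top','top1');d2=snap('scene','sc1')
print({k:v for k,v in d.items() if k!='pixels'});print(d2['extrinsics'],d2['fx'])
print(ctrl.read_state())
E
```

```text
{'fx': 455.0055929317493, 'fy': 455.0055929317493, 'cx': 327.4042811634981, 'cy': 233.58910078928756, 'extrinsics': array([[-2.55605305e-02,  9.98442242e-01, -4.95958482e-02,
         5.36946341e+02],
       [-9.99629092e-01, -2.59943710e-02, -8.12221544e-03,
        -3.48187779e+01],
       [-9.39877587e-03,  4.93698446e-02,  9.98736342e-01,
         1.20245774e+03],
       [ 0.00000000e+00,  0.00000000e+00,  0.00000000e+00,
         1.00000000e+00]])}
[[-7.25296169e-01  3.82622381e-01 -5.72315980e-01 -8.83391415e-01]
 [-6.88426974e-01 -3.98621478e-01  6.05944897e-01  5.93456761e+02]
 [ 3.71063688e-03  8.33487271e-01  5.52526199e-01  6.73619427e+02]
 [ 0.00000000e+00  0.00000000e+00  0.00000000e+00  1.00000000e+00]] 574.2243476933032
{'clock': 0.1, 'qpos': array([ 1.11819377,  0.62925955,  0.03844894,  1.51826415, -0.02700874,
        0.99629909, -0.01998129]), 'qd': array([-0.0011736 , -0.00143177, -0.00111494, -0.00164559, -0.00095307,
        0.00084266, -0.0016069 ]), 'tau': array([ 4.81378855e-03, -5.64517736e+01,  1.23057727e+00, -1.93971151e+01,
        1.11670088e-02,  5.38333668e-03, -6.79588268e-06]), 'eef_pos': array([ 245.0644358 , -601.56384816,  303.07840692]), 'tool_rot': array([-3.13988053e+00,  1.26130024e-05,  3.86813216e-01]), 'force': array([ 0.21367008, -0.10668371, -1.2718045 ]), 'torque': array([-0.00696806,  0.00211503,  0.05695839]), 'gripper_force': 0.0, 'width': 85.05527966745626}
```

View pics/top1.png

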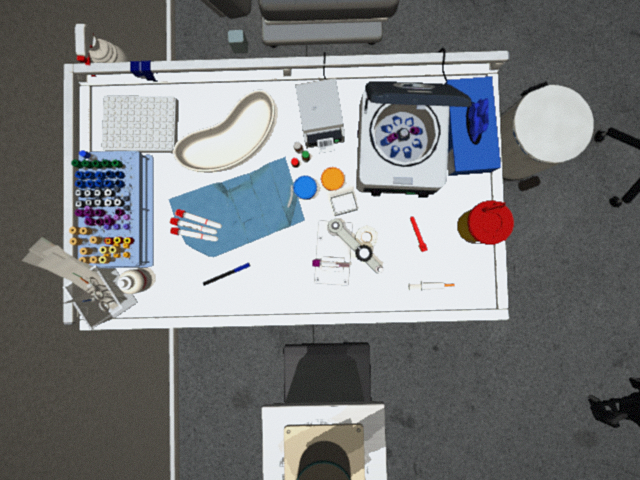

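View pics/sc1.png

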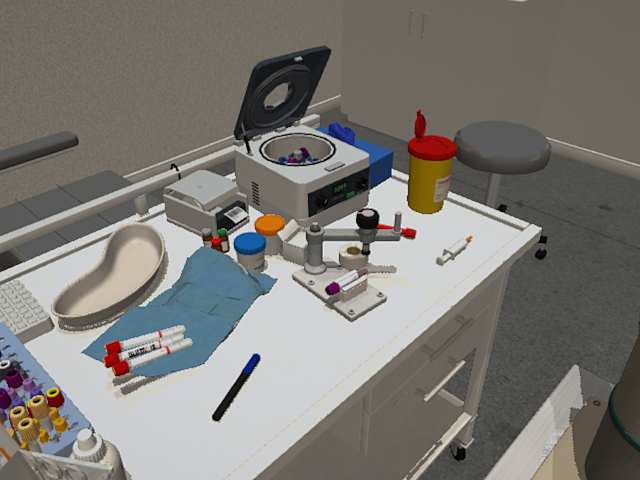

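The clamp has its post top at about (334,226), the black knob at (364,254) and the pin near (378,270). The purple-capped tube lies in the cradle at about (330,263). The red-capped tubes on the blue drape (195,225) and the red marker at (418,233) are look-alikes or bystanders. The tube under the clamp is the purple-capped one, because it lies in the cradle's trough. I'll confirm with an enlarged crop.

```bash
python3 - <<'E'
from h import *
a=cv2.imread('pics/top1.png')[205:295,300:400];b=cv2.imread('pics/sc1.png')[190:325,285:425]
cv2.imwrite('pics/crop.png',np.hstack([cv2.resize(a,(400,360),interpolation=cv2.INTER_CUBIC),cv2.resize(b,(373,360),interpolation=cv2.INTER_CUBIC)]))
g=cv2.cvtColor(a,cv2.COLOR_BGR2GRAY)
n,l,s,c=cv2.connectedComponentsWithStats((g<60).astype(np.uint8))
print([(s[i][4],c[i]+[300,205]) for i in range(1,n) if s[i][4]>8])
E
```

```text
[(np.int32(80), array([363.475 , 252.8375])), (np.int32(32), array([315.625 , 262.5625]))]
```

View pics/crop.png

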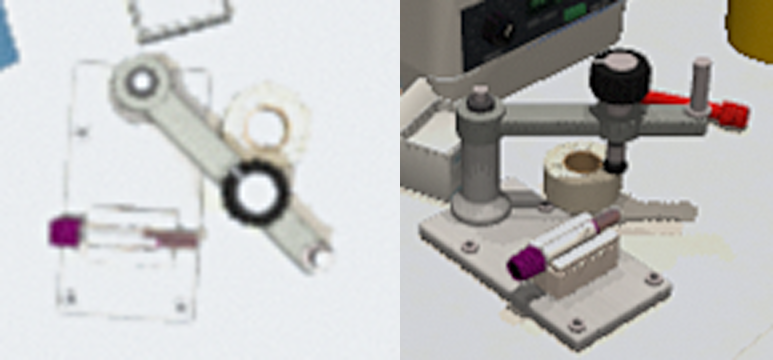

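```bash
python3 - <<'E'
from h import *
P=lambda x,y,z:cast('top1',300+x/4-.4,205+y/4-.4,z)
p=P(140,82,108);k=P(256,193,136);n=P(320,257,137)
print(p,k,n,np.hypot(*(k-p)[:2]),np.hypot(*(n-p)[:2]))
a=P(75,62,12);b=P(60,312,12);c=P(192,322,12)
t0=P(82,208,41);t1=P(180,215,41)
print('plate',a,b,c,'ang edge',np.degrees(np.arctan2(*(b-a)[1::-1])),'arm',np.degrees(np.arctan2(*(n-p)[1::-1])),'short',np.degrees(np.arctan2(*(c-b)[1::-1])))
print('tube',P(52,231,40),P(197,238,40))
E
```

```text
[611.32356788 -43.78035505 108.        ] [ 542.5868336  -109.67077258  136.        ] [ 504.34362512 -145.79266676  137.        ] 95.21704553219854 147.82158128016582
plate [632.10828942  -2.29177301  12.        ] [469.07129263  11.49627943  12.        ] [460.43931165 -74.27883362  12.        ] ang edge 175.16599367358629 arm -136.36163279939456 short -95.74661510164331
tube [522.22453261  14.26511042  40.        ] [515.42409388 -78.01288528  40.        ]
```

Post is at about (611,-44), the arm is open by about 0.85 rad, and the pin is at about (503,-147). I'll move to hover over the pin.

Emit:
send_rows --rows '[[[1.2,-1.0,0,0,0,-0.01],[3.7,-2.9,0,0,0,-0.03],[7,-5.5,0,0,0,-0.06],[10.7,-8.4,0,0,0,-0.1],[14.4,-11.3,0,0,0,-0.13],[18.1,-14.3,0,0,0,-0.16],[21.8,-17.2,0,0,0,-0.2],[25.5,-20.1,0,0,0,-0.23],[29.1,-23,0,0,0,-0.26],[32.8,-25.9,0,0,0,-0.3]]]' --grip 0

```text
clock: 1.1
eef_pos: [451.6, -235.4, 304.0]
tool_rot: [-3.141, -0.0, 0.689]
force: [1.5, -0.1, -0.8]
width: 85.0
gripper_force: 0.0
```

```bash
cat > go.py <<'E'
# print tool-frame shift (cm) and turn to a world x y z and yaw(deg)
import sys; from h import *
from scipy.spatial.transform import Rotation as R
s=ctrl.read_state();x,y,z,yaw=map(float,sys.argv[1:5])
M=R.from_euler('xyz',s['tool_rot']);T=R.from_euler('xyz',[np.pi,0,np.radians(yaw)])
print(s['clock'],s['eef_pos'].round(1),s['tool_rot'].round(3),s['qpos'].round(2),s['force'].round(1),s['torque'].round(2),s['width'])
print((M.inv().apply(np.array([x,y,z])-s['eef_pos'])/10).round(2),(M.inv()*T).as_rotvec().round(3))
E
python3 go.py 503 -147 280 43.6
```

```text
1.1 [ 451.6 -235.4  304. ] [-3.141 -0.     0.689] [ 0.48  0.43 -0.07  1.9   0.04  0.81 -0.5 ] [ 1.5 -0.1 -0.8] [-0.03 -0.    0.04] 84.9857072299647
[ 9.59 -3.55  2.4 ] [-0.    -0.    -0.072]
```

Emit:
send_rows --rows '[[[3,-1.1,0.7,0,0,-0.02],[6,-2.2,1.5,0,0,-0.05],[8.5,-3.1,2.1,0,0,-0.07],[9.6,-3.5,2.4,0,0,-0.07],[9.6,-3.5,2.4,0,0,-0.07],[9.6,-3.5,2.4,0,0,-0.07]]]'

```text
clock: 1.7
eef_pos: [502.6, -151.4, 280.0]
tool_rot: [3.141, 0.001, 0.756]
force: [-0.5, 0.2, -0.6]
width: 85.7
gripper_force: 0.0
```

```bash
python3 -c "
from h import *
d=snap('wrist','w1');print(d['mount'].round(3))
s=ctrl.read_state();print(s['eef_pos'],s['tool_rot'])"
```

```text
[[-1.0000e-03  9.5500e-01  2.9700e-01  7.6241e+01]
 [ 1.0000e+00  1.0000e-03  0.0000e+00 -5.3000e-01]
 [-0.0000e+00  2.9700e-01 -9.5500e-01 -7.0286e+01]
 [ 0.0000e+00  0.0000e+00  0.0000e+00  1.0000e+00]]
[ 502.48604773 -151.9681338   280.11547343] [3.14116528e+00 1.11672561e-03 7.54516527e-01]
```

View pics/w1.png

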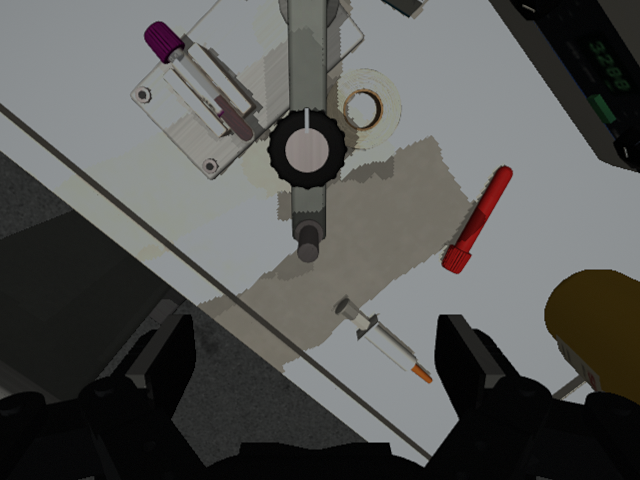

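The wrist view shows the pin top at (308,251) and the knob top at (306,151), with its white mark pointing at the post. The red tube-like thing at (478,220) is a look-alike and stays where it is.

```bash
python3 - <<'E'
from h import *
n=cast('w1',308,251,137);k=cast('w1',306,151,136);print(n,k,np.hypot(*(n-k)[:2]),np.degrees(np.arctan2(*(n-k)[1::-1])))
E
python3 go.py 503 -147 177 43.6
```

```text
[ 502.56472062 -145.51726324  137.        ] [ 540.93389566 -108.407212    136.        ] 53.379298391069014 -135.9557038749431
1.75 [ 502.5 -152.   280.1] [3.141e+00 1.000e-03 7.550e-01] [ 0.3   0.48 -0.09  1.89  0.06  0.77 -0.64] [ 0.4 -0.2  0.5] [0.   0.04 0.03] 84.97616692471642
[ 0.39 -0.33 10.31] [ 0.     0.001 -0.006]
```

Emit:
send_rows --rows '[[[0.4,-0.4,1.5,0,0,0],[0.4,-0.4,3.5,0,0,0],[0.4,-0.4,5.5,0,0,0],[0.4,-0.4,5.5,0,0,0],[0.4,-0.4,5.5,0,0,0]]]'

```text
clock: 2.25
eef_pos: [503.1, -146.1, 225.3]
tool_rot: [3.141, 0.001, 0.755]
force: [-0.7, -0.6, 0.7]
width: 85.4
gripper_force: 0.0
```

```bash
python3 go.py 502.6 -146 177 44
```

```text
2.25 [ 503.1 -146.1  225.3] [3.141e+00 1.000e-03 7.550e-01] [ 0.29  0.56 -0.08  1.95  0.08  0.64 -0.66] [-0.7 -0.6  0.7] [-0.06 -0.01 -0.05] 85.35561684584148
[-0.03 -0.04  4.83] [ 0.     0.001 -0.013]
```

Well aligned. Now I'll descend and close on the pin.

Emit:
send_rows --rows '[[[0,0,1.5,0,0,0],[0,0,3.2,0,0,0],[0,0,4.4,0,0,0],[0,0,4.8,0,0,0],[0,0,4.8,0,0,0]]]'

```text
clock: 2.75
eef_pos: [503.5, -145.0, 177.0]
tool_rot: [-3.142, 0.0, 0.756]
force: [-0.2, -0.4, 0.6]
width: 85.4
gripper_force: 0.0
```

Emit:
send_rows --rows '[[[0,0,0,0,0,0],[0,0,0,0,0,0],[0,0,0,0,0,0],[0,0,0,0,0,0],[0,0,0,0,0,0],[0,0,0,0,0,0],[0,0,0,0,0,0],[0,0,0,0,0,0]]]' --grip 255

```text
clock: 3.55
eef_pos: [503.6, -144.9, 177.2]
tool_rot: [3.141, -0.0, 0.757]
force: [-0.1, -0.2, 5.0]
width: 10.1
gripper_force: 58.4
```

```bash
python3 go.py 502.6 -146 177 44; python3 - <<'E'
from h import *
s=ctrl.read_state();p=np.array([611.3,-43.8]);t=s['eef_pos'][:2];x,y=t-p
print(np.hypot(x,y),np.degrees(np.arctan2(y,x)))
yaw=s['tool_rot'][2];ex=np.array([np.cos(yaw),np.sin(yaw)]);ey=np.array([np.sin(yaw),-np.cos(yaw)])
for a in range(4,60,4):
    c,sn=np.cos(np.radians(-a)),np.sin(np.radians(-a)); q=p+np.array([c*x-sn*y,sn*x+c*y])-t
    print(a,round(q@ex/10,2),round(q@ey/10,2),round(np.radians(a),3))
E
```

```text
3.55 [ 503.6 -144.9  177.2] [ 3.141 -0.     0.757] [ 0.28  0.64 -0.07  1.98  0.09  0.53 -0.67] [-0.1 -0.2  5. ] [ 0.01  0.26 -0.02] 10.098081422803725
[-0.15  0.01  0.02] [ 0.    -0.    -0.011]
147.67884752351304 -136.81146242104973
4 0.04 -1.03 0.07
8 0.15 -2.05 0.14
12 0.33 -3.07 0.209
16 0.58 -4.07 0.279
20 0.91 -5.05 0.349
24 1.29 -6.0 0.419
28 1.75 -6.93 0.489
32 2.27 -7.82 0.559
36 2.85 -8.67 0.628
40 3.48 -9.48 0.698
44 4.17 -10.25 0.768
48 4.92 -10.96 0.838
52 5.71 -11.62 0.908
56 6.55 -12.22 0.977
```

Emit:
send_rows --rows '[[[0.01,-0.5,0,0,0,0.035],[0.09,-1.55,0,0,0,0.105],[0.24,-2.6,0,0,0,0.175],[0.46,-3.62,0,0,0,0.245],[0.75,-4.62,0,0,0,0.315],[1.11,-5.6,0,0,0,0.384],[1.54,-6.55,0,0,0,0.454],[2.04,-7.48,0,0,0,0.524],[2.3,-7.93,0,0,0,0.559],[2.3,-7.93,0,0,0,0.559]]]'

```text
clock: 4.55
eef_pos: [465.7, -70.4, 177.2]
tool_rot: [-3.141, -0.0, 0.197]
force: [-0.6, 0.4, 5.5]
width: 10.5
gripper_force: 58.8
```

```bash
python3 go.py 502.6 -146 177 11; python3 - <<'E'
from h import *
s=ctrl.read_state();p=np.array([613,-42.2]);t=s['eef_pos'][:2];x,y=t-p
print(np.hypot(x,y),np.degrees(np.arctan2(y,x)))
yaw=s['tool_rot'][2];ex=np.array([np.cos(yaw),np.sin(yaw)]);ey=np.array([np.sin(yaw),-np.cos(yaw)])
for a in range(2,24,2):
    c,sn=np.cos(np.radians(-a)),np.sin(np.radians(-a)); q=p+np.array([c*x-sn*y,sn*x+c*y])-t
    print(a,round(q@ex/10,2),round(q@ey/10,2),round(np.radians(a),3))
E
```

```text
4.55 [465.7 -70.4 177.2] [-3.141 -0.     0.197] [ 0.03  0.59  0.09  2.12 -0.12  0.43 -1.16] [-0.6  0.4  5.5] [ 0.13  0.05 -0.05] 10.465558892581154
[2.14 8.14 0.02] [-0.    -0.     0.005]
149.99420404758578 -169.17345384105246
2 0.01 -0.52 0.035
4 0.04 -1.05 0.07
6 0.09 -1.57 0.105
8 0.16 -2.09 0.14
10 0.25 -2.6 0.175
12 0.35 -3.12 0.209
14 0.47 -3.63 0.244
16 0.61 -4.13 0.279
18 0.77 -4.63 0.314
20 0.94 -5.12 0.349
22 1.14 -5.61 0.384
```

Emit:
send_rows --rows '[[[0.01,-0.52,0,0,0,0.035],[0.04,-1.05,0,0,0,0.07],[0.09,-1.57,0,0,0,0.105],[0.16,-2.09,0,0,0,0.14],[0.25,-2.6,0,0,0,0.175],[0.35,-3.12,0,0,0,0.209],[0.38,-3.25,0,0,0,0.218],[0.41,-3.37,0,0,0,0.227]]]'

```text
clock: 5.35
eef_pos: [463.3, -37.6, 177.2]
tool_rot: [3.141, -0.001, -0.031]
force: [-0.3, -1.9, 4.9]
width: 10.1
gripper_force: 58.9
```

Emit:
send_rows --rows '[[[0.01,-0.12,0,0,0,0.009],[0.01,-0.25,0,0,0,0.017],[0.02,-0.38,0,0,0,0.026],[0.02,-0.38,0,0,0,0.026]]]'

```text
clock: 5.75
eef_pos: [463.5, -33.8, 177.2]
tool_rot: [3.141, -0.001, -0.057]
force: [-0.5, -0.6, 5.0]
width: 10.6
gripper_force: 58.9
```

Emit:
send_rows --rows '[[[0.01,-0.1,0,0,0,0.007],[0.01,-0.2,0,0,0,0.013],[0.02,-0.3,0,0,0,0.02],[0.02,-0.3,0,0,0,0.02]]]'

```text
clock: 6.15
eef_pos: [463.8, -30.9, 177.2]
tool_rot: [3.141, -0.001, -0.077]
force: [-0.9, -0.3, 5.9]
width: 10.4
gripper_force: 58.9
```

Emit:
send_rows --rows '[[[0.01,-0.1,0,0,0,0.007],[0.01,-0.2,0,0,0,0.013],[0.01,-0.2,0,0,0,0.013]]]'

```text
clock: 6.45
eef_pos: [463.9, -29.3, 177.2]
tool_rot: [3.141, -0.0, -0.09]
force: [-0.2, -2.2, 5.5]
width: 9.9
gripper_force: 59.0
```

Emit:
send_rows --rows '[[[0.01,-0.1,0,0,0,0.007],[0.01,-0.2,0,0,0,0.013],[0.01,-0.2,0,0,0,0.013]]]'

```text
clock: 6.75
eef_pos: [463.9, -29.2, 177.2]
tool_rot: [3.139, -0.001, -0.105]
force: [-1.8, -6.8, 5.9]
width: 10.4
gripper_force: 59.1
```

Emit:
send_rows --rows '[[[0.01,-0.1,0,0,0,0.007],[0.01,-0.2,0,0,0,0.013],[0.01,-0.2,0,0,0,0.013]]]'

```text
clock: 7.05
eef_pos: [464.0, -29.0, 177.2]
tool_rot: [3.137, -0.001, -0.119]
force: [-2.3, -11.6, 6.1]
width: 10.4
gripper_force: 59.2
```

At the stop: the position no longer changes while the force rises to 11.6 N. I'll release and rise.

Emit:
send_rows --rows '[[[0,0.15,0,0,0,0],[0,0.15,0,0,0,0],[0,0.15,0,0,0,0],[0,0.15,0,0,0,0],[0,0.15,0,0,0,0]]]' --grip 0

```text
clock: 7.55
eef_pos: [464.5, -25.8, 176.8]
tool_rot: [-3.141, 0.0, -0.114]
force: [0.3, -0.0, -1.1]
width: 81.2
gripper_force: 0.0
```

Emit:
send_rows --rows '[[[0,0,-1,0,0,0],[0,0,-3,0,0,0],[0,0,-6,0,0,0],[0,0,-9,0,0,0],[0,0,-11,0,0,0],[0,0,-11,0,0,0],[0,0,-11,0,0,0]]]'

```text
clock: 8.25
eef_pos: [464.4, -26.1, 287.4]
tool_rot: [-3.141, -0.001, -0.114]
force: [-0.6, 0.1, -0.2]
width: 85.4
gripper_force: 0.0
```

```bash
python3 -c "
from h import *
snap('wrist','w2');snap('top','top2')"; python3 go.py 518 -34 240 -5
```

```text
8.35 [463.9 -26.1 286.3] [ 3.142e+00  2.000e-03 -1.140e-01] [-0.21  0.41  0.28  2.04 -0.17  0.72 -1.51] [0.4 0.1 0.4] [-0.    0.    0.06] 85.63176309432443
[5.47 0.17 4.62] [ 0.     0.002 -0.027]
```

View pics/w2.png

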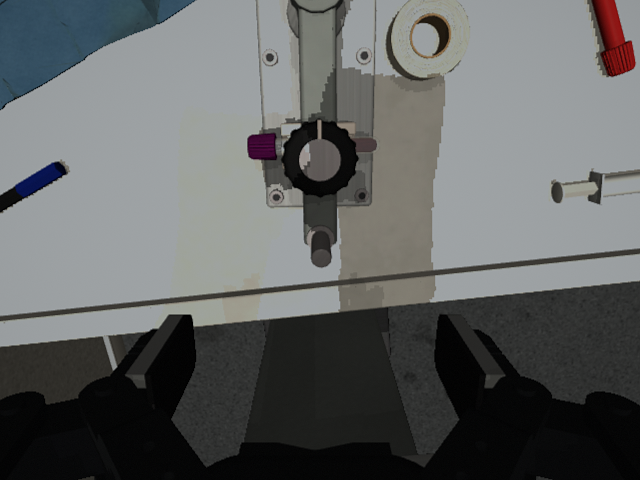

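The arm lies over the tube, parallel to the plate, with the knob top at (320,159) and the pin top at (321,256). Next I'll locate the knob axis, then pre-turn the wrist counter-clockwise so that a single grip covers the whole turn.

```bash
python3 - <<'E'
from h import *
a=cv2.imread('pics/w2.png');g=cv2.cvtColor(a,cv2.COLOR_BGR2GRAY)[100:220,265:380]
n,l,s,c=cv2.connectedComponentsWithStats((g<45).astype(np.uint8));i=1+s[1:,4].argmax()
x,y,w,h=s[i][:4];print(s[i],x+w/2+265,y+h/2+100)
k=cast('w2',320,159,136);n=cast('w2',321,256,137);print(k,n,cast('w2',x+w/2+265,y+h/2+100,128))
a=cv2.imread('pics/top2.png');g=cv2.cvtColor(a,cv2.COLOR_BGR2GRAY)[240:285,320:365]
n,l,s,c=cv2.connectedComponentsWithStats((g<60).astype(np.uint8));i=1+s[1:,4].argmax()
x,y,w,h=s[i][:4];u,v=x+w/2+319.5,y+h/2+239.5;print(s[i],u,v,cast('top2',u,v,130))
E
```

```text
[  16   18   78  102 3087] 320.0 169.0
[516.21407847 -34.0125002  136.        ] [462.43188885 -28.54064714 137.        ] [509.95222598 -33.40519777 128.        ]
[  5  17  16  17 104] 332.5 265.0 [515.95519919 -36.18670584 130.        ]
```

Emit:
send_rows --rows '[[[1,0,0,0,0,-0.14],[2,0,0,0,0,-0.28],[3,0,0,0,0,-0.42],[4,0,0,0,0,-0.56],[5,0,0,0,0,-0.7],[5.5,0,0,0,0,-0.84],[5.5,0,0,0,0,-0.98],[5.5,0,0,0,0,-1.12],[5.5,0,0,0,0,-1.26],[5.5,0,0,0,0,-1.4]]]'

```text
clock: 9.35
eef_pos: [518.5, -32.6, 285.6]
tool_rot: [-3.139, 0.0, 1.291]
force: [0.9, -0.3, 0.2]
width: 84.9
gripper_force: 0.0
```

Emit:
send_rows --rows '[[[0,0,0,0,0,-0.14],[0,0,0,0,0,-0.28],[0,0,0,0,0,-0.42],[0,0,0,0,0,-0.56],[0,0,0,0,0,-0.7],[0,0,0,0,0,-0.84],[0,0,0,0,0,-0.98],[0,0,0,0,0,-1.12],[0,0,0,0,0,-1.26],[0,0,0,0,0,-1.4]]]'

```text
clock: 10.35
eef_pos: [518.5, -32.6, 285.7]
tool_rot: [-3.141, -0.003, 2.691]
force: [0.4, 0.1, -0.0]
width: 85.8
gripper_force: 0.0
```

Emit:
send_rows --rows '[[[0,0,0,0,0,-0.14],[0,0,0,0,0,-0.28],[0,0,0,0,0,-0.42],[0,0,0,0,0,-0.56],[0,0,0,0,0,-0.7],[0,0,0,0,0,-0.84],[0,0,0,0,0,-0.95],[0,0,0,0,0,-0.95],[0,0,0,0,0,-0.95]]]'

```text
clock: 11.25
eef_pos: [518.8, -32.7, 286.1]
tool_rot: [3.14, -0.001, -2.65]
force: [0.6, 0.2, -0.9]
width: 85.5
gripper_force: 0.0
```

```bash
python3 go.py 518 -34 180 -151
```

```text
11.25 [518.8 -32.7 286.1] [ 3.14e+00 -1.00e-03 -2.65e+00] [ 0.52  0.56 -0.77  1.88  0.49  0.9   1.57] [ 0.6  0.2 -0.9] [ 0.01 -0.   -0.01] 85.48503187382696
[ 0.12 -0.09 10.61] [ 0.002 -0.001 -0.015]
```

Emit:
send_rows --rows '[[[0.13,-0.08,1.5,0,0,0],[0.13,-0.08,4,0,0,0],[0.13,-0.08,6.5,0,0,0],[0.13,-0.08,8.5,0,0,0],[0.13,-0.08,9.8,0,0,0],[0.13,-0.08,10.6,0,0,0],[0.13,-0.08,10.6,0,0,0],[0.13,-0.08,10.6,0,0,0]]]'

```text
clock: 12.05
eef_pos: [518.8, -33.7, 181.4]
tool_rot: [-3.141, 0.001, -2.648]
force: [0.2, 0.7, 0.6]
width: 85.4
gripper_force: 0.0
```

```bash
python3 go.py 518 -34 180 -152;python3 -c "
from h import *
snap('wrist','w3')"
```

```text
12.05 [518.8 -33.7 181.4] [-3.141e+00  1.000e-03 -2.648e+00] [ 0.43  0.7  -0.64  1.98  0.66  0.68  1.43] [0.2 0.7 0.6] [ 0.05 -0.01 -0.01] 85.42827996495902
[0.08 0.01 0.14] [-0.     0.001  0.005]
```

View pics/w3.png

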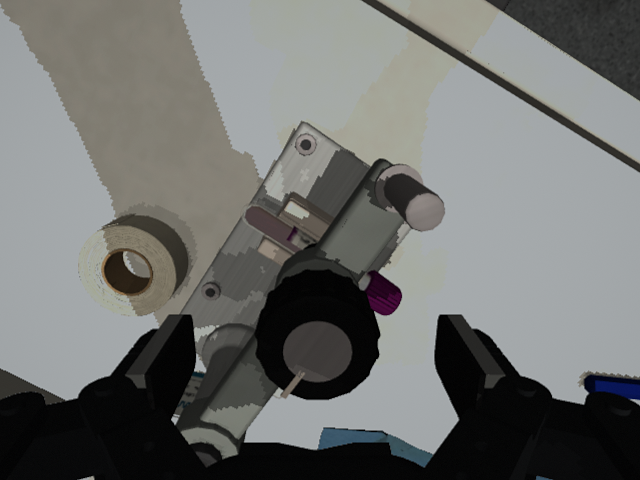

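The knob top at (317,350) is centred between the fingers (195 to 437), so I'll close.

Emit:
send_rows --rows '[[[0.1,0,0.1,0,0,0],[0.1,0,0.1,0,0,0],[0.1,0,0.1,0,0,0],[0.1,0,0.1,0,0,0],[0.1,0,0.1,0,0,0],[0.1,0,0.1,0,0,0]]]' --grip 255

```text
clock: 12.7
eef_pos: [517.4, -34.2, 180.5]
tool_rot: [-3.141, -0.0, -2.648]
force: [-1.8, 1.3, 5.5]
width: 38.4
gripper_force: 59.6
```

```bash
cat > t.py <<'E'
from h import *
T=[];Y=[]
for _ in range(1):
    s=ctrl.read_state()
print(s['clock'],'yaw %.3f'%s['tool_rot'][2],'pos',s['eef_pos'].round(1),'F',s['force'].round(1),'T',s['torque'].round(3),'q7 %.2f'%s['qpos'][6],'tau7 %.3f'%s['tau'][6],s['width'])
E
python3 t.py
```

```text
12.7 yaw -2.648 pos [517.4 -34.2 180.5] F [-1.8  1.3  5.5] T [ 0.028  0.383 -0.035] q7 1.43 tau7 0.034 38.42119378879818
```

Emit:
send_rows --rows '[[[0,0,0,0,0,0.1],[0,0,0,0,0,0.2],[0,0,0,0,0,0.3],[0,0,0,0,0,0.4],[0,0,0,0,0,0.5],[0,0,0,0,0,0.6],[0,0,0,0,0,0.7],[0,0,0,0,0,0.8],[0,0,0,0,0,0.8]]]'

```text
clock: 13.6
eef_pos: [517.5, -34.8, 180.5]
tool_rot: [-3.14, 0.001, 2.835]
force: [-1.3, -2.5, 6.7]
width: 38.6
gripper_force: 60.1
```

```bash
python3 t.py
```

```text
13.6 yaw 2.835 pos [517.5 -34.8 180.5] F [-1.3 -2.5  6.7] T [-0.365  0.296 -0.051] q7 0.83 tau7 -0.486 38.55013173850517
```

Emit:
send_rows --rows '[[[0,0,0,0,0,0.08],[0,0,0,0,0,0.15],[0,0,0,0,0,0.15]]]'

```text
clock: 13.9
eef_pos: [517.4, -35.0, 180.5]
tool_rot: [-3.14, 0.001, 2.686]
force: [-1.8, -1.7, 5.9]
width: 38.6
gripper_force: 60.2
```

```bash
python3 t.py
```

```text
13.9 yaw 2.686 pos [517.4 -35.  180.5] F [-1.8 -1.7  5.9] T [-0.471  0.378 -0.068] q7 0.72 tau7 -0.265 38.64376909900368
```

Emit:
send_rows --rows '[[[0,0,0,0,0,0.08],[0,0,0,0,0,0.15],[0,0,0,0,0,0.15]]]'

```text
clock: 14.2
eef_pos: [517.3, -35.2, 180.5]
tool_rot: [-3.14, 0.001, 2.536]
force: [-3.0, -2.3, 6.5]
width: 38.1
gripper_force: 60.2
```

```bash
python3 t.py
```

```text
14.2 yaw 2.536 pos [517.3 -35.2 180.5] F [-3.  -2.3  6.5] T [-0.508  0.404 -0.008] q7 0.61 tau7 -0.263 38.08365592872577
```

Emit:
send_rows --rows '[[[0,0,0,0,0,0.08],[0,0,0,0,0,0.15],[0,0,0,0,0,0.15]]]'

```text
clock: 14.5
eef_pos: [517.2, -35.4, 180.5]
tool_rot: [-3.14, 0.001, 2.386]
force: [-1.9, -2.4, 8.9]
width: 38.2
gripper_force: 60.2
```

```bash
python3 t.py
```

```text
14.5 yaw 2.386 pos [517.2 -35.4 180.5] F [-1.9 -2.4  8.9] T [-0.584  0.533 -0.014] q7 0.50 tau7 -0.261 38.18731154700854
```

Emit:
send_rows --rows '[[[0,0,0,0,0,0.08],[0,0,0,0,0,0.15],[0,0,0,0,0,0.15]]]'

```text
clock: 14.8
eef_pos: [517.0, -35.5, 180.5]
tool_rot: [-3.14, 0.001, 2.236]
force: [-2.7, -3.5, 7.7]
width: 38.5
gripper_force: 60.3
```

```bash
python3 t.py
```

```text
14.8 yaw 2.236 pos [517.  -35.5 180.5] F [-2.7 -3.5  7.7] T [-0.624  0.504 -0.059] q7 0.40 tau7 -0.259 38.543700961783195
```

Emit:
send_rows --rows '[[[0,0,0,0,0,0.08],[0,0,0,0,0,0.15],[0,0,0,0,0,0.15]]]'

```text
clock: 15.1
eef_pos: [516.9, -35.6, 180.5]
tool_rot: [-3.14, 0.001, 2.086]
force: [-2.9, -3.6, 8.2]
width: 38.4
gripper_force: 60.3
```

```bash
python3 t.py
```

```text
15.1 yaw 2.086 pos [516.9 -35.6 180.5] F [-2.9 -3.6  8.2] T [-0.777  0.642 -0.05 ] q7 0.29 tau7 -0.257 38.4368098488501
```

Emit:
send_rows --rows '[[[0,0,0,0,0,0.08],[0,0,0,0,0,0.15],[0,0,0,0,0,0.15]]]'

```text
clock: 15.4
eef_pos: [516.7, -35.7, 180.5]
tool_rot: [-3.139, 0.001, 1.936]
force: [-3.1, -3.0, 8.9]
width: 38.5
gripper_force: 60.3
```

```bash
python3 t.py
```

```text
15.4 yaw 1.936 pos [516.7 -35.7 180.5] F [-3.1 -3.   8.9] T [-0.72   0.612 -0.065] q7 0.19 tau7 -0.279 38.48211236083977
```

Emit:
send_rows --rows '[[[0,0,0,0,0,0.08],[0,0,0,0,0,0.15],[0,0,0,0,0,0.15]]]'

```text
clock: 15.7
eef_pos: [516.5, -35.8, 180.5]
tool_rot: [-3.139, 0.002, 1.786]
force: [-4.4, -3.3, 9.9]
width: 38.2
gripper_force: 60.4
```

```bash
python3 t.py
```

```text
15.7 yaw 1.786 pos [516.5 -35.8 180.5] F [-4.4 -3.3  9.9] T [-0.814  0.781  0.209] q7 0.09 tau7 -0.428 38.15325756870623
```

Emit:
send_rows --rows '[[[0,0,0,0,0,0.08],[0,0,0,0,0,0.15],[0,0,0,0,0,0.15]]]'

```text
clock: 16.0
eef_pos: [516.3, -35.8, 180.5]
tool_rot: [-3.139, 0.002, 1.636]
force: [-3.7, -3.7, 10.8]
width: 37.9
gripper_force: 60.4
```

```bash
python3 t.py
```

```text
16.0 yaw 1.636 pos [516.3 -35.8 180.5] F [-3.7 -3.7 10.8] T [-0.838  0.836  0.167] q7 -0.02 tau7 -0.445 37.86352119343563
```

Emit:
send_rows --rows '[[[0,0,0,0,0,0.08],[0,0,0,0,0,0.15],[0,0,0,0,0,0.15]]]'

```text
clock: 16.3
eef_pos: [516.1, -35.8, 180.5]
tool_rot: [-3.139, 0.002, 1.486]
force: [-5.1, -3.9, 11.2]
width: 38.6
gripper_force: 60.5
```

```bash
python3 t.py
```

```text
16.3 yaw 1.486 pos [516.1 -35.8 180.5] F [-5.1 -3.9 11.2] T [-0.813  0.953  0.232] q7 -0.12 tau7 -0.466 38.644763697684915
```

The sharp rise starts near yaw 1.95 (joint-7 torque steps by about 0.17 there, then climbs gently). The target held yaw is about 1.12, which allows for the 0.05 spring-back, so 0.36 remains.

Emit:
send_rows --rows '[[[0,0,0,0,0,0.06],[0,0,0,0,0,0.12],[0,0,0,0,0,0.18],[0,0,0,0,0,0.24],[0,0,0,0,0,0.3],[0,0,0,0,0,0.36],[0,0,0,0,0,0.36],[0,0,0,0,0,0.36]]]'

```text
clock: 17.1
eef_pos: [515.6, -35.7, 180.5]
tool_rot: [-3.139, 0.003, 1.128]
force: [-5.4, -4.6, 12.1]
width: 38.7
gripper_force: 60.6
```

```bash
python3 t.py;python3 -c "
from h import *
snap('wrist','w4')"
```

```text
17.1 yaw 1.128 pos [515.6 -35.7 180.5] F [-5.4 -4.6 12.1] T [-0.802  1.277  0.285] q7 -0.36 tau7 -0.263 38.69387466007908
```

View pics/w4.png

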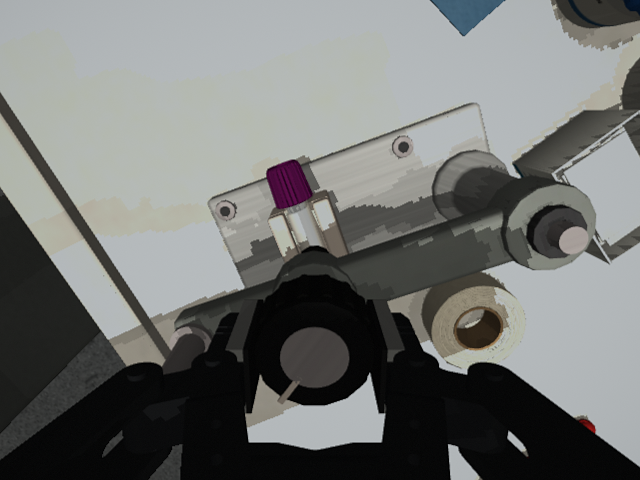

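The mark has the same direction in the tool frame as before, so the grip didn't slip. The pin at (185,345) is close to the left finger, so I'll open only partly and rise straight up.

Emit:
send_rows --rows '[[[0,0,0,0,0,0],[0,0,0,0,0,0],[0,0,0,0,0,0],[0,0,0,0,0,0],[0,0,0,0,0,0]]]' --grip 108

```text
clock: 17.65
eef_pos: [517.6, -34.2, 179.8]
tool_rot: [-3.141, -0.0, 1.126]
force: [-0.1, -0.1, -0.0]
width: 48.9
gripper_force: 0.0
```

```bash
python3 t.py
```

```text
17.65 yaw 1.126 pos [517.6 -34.2 179.8] F [-0.1 -0.1 -0. ] T [-0.04  -0.021 -0.032] q7 -0.36 tau7 0.003 48.89696168735911
```

Emit:
send_rows --rows '[[[0,0,-0.5,0,0,0],[0,0,-1.5,0,0,0],[0,0,-3,0,0,0],[0,0,-5,0,0,0],[0,0,-7,0,0,0],[0,0,-9,0,0,0],[0,0,-10.5,0,0,0],[0,0,-10.5,0,0,0],[0,0,-10.5,0,0,0]]]'

```text
clock: 18.55
eef_pos: [517.5, -34.3, 285.3]
tool_rot: [3.141, -0.0, 1.126]
force: [-0.0, -1.0, -0.6]
width: 49.5
gripper_force: 0.0
```

```bash
python3 t.py; python3 -c "
from h import *
snap('wrist','w5')"
```

```text
18.55 yaw 1.126 pos [517.5 -34.3 285.3] F [-0.  -1.  -0.6] T [ 0.017 -0.038  0.02 ] q7 -0.38 tau7 -0.001 49.47272252639741
```

View pics/w5.png

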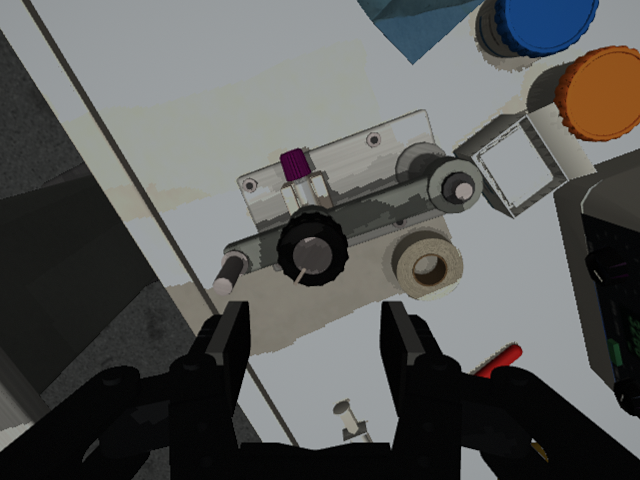

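```bash
python3 - <<'E'
from h import *
an=lambda a,b:np.degrees(np.arctan2(*(b-a)[1::-1]))
for f,pin,k,m in(('w2',(321,256),(320,159),(320,124)),('w5',(222,287),(313,255),(298,280))):
    p,q,r=cast(f,*pin,137),cast(f,*k,136),cast(f,*m,136);print(f,p,q,'arm',an(q,p),'mark-arm',an(q,r)-an(q,p))
E
```

```text
w2 [462.43188885 -28.54064714 137.        ] [516.21407847 -34.0125002  136.        ] arm 174.1906603999599 mark-arm -180.58752546684437
w5 [460.86133893 -28.50653159 137.        ] [516.23953344 -33.86474618 136.        ] arm 174.47344953628314 mark-arm -319.66386626973235
```

The arm is still at its stop. The mark shows the knob turned about 2.43 rad, against 2.46 expected after spring-back. I'll hand the job in.

```bash
python3 -c "
from h import *
print(ctrl.finish_job())"
```

```text
the job is handed in; nothing more can be done
None
```

I swung the clamp arm to its stop over the tube, turned the knob to an estimated 0.75 rad (about an eighth of a turn) past the sharp rise after spring-back, let go, and handed the job in at about 19 s; the tube and the other things in view looked undisturbed.

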